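Slide the cut truffle under the inspection microscope

TASK

Take the carrier that holds the cut black truffle by its upright handle, set it down on the front part of the microscope's stage with the handle towards the stage's front edge and the truffle still short of the objective, then slide it straight in until the truffle is centred under the objective, and let go. Do not bump the microscope's head, and leave the other two carriers where they are.

Things in the scene. Friction and masses are not known exactly. Their poses are not given: they have to be found in the camera images.
- cut_grip (a point): Carrier to move: loose plate 200x60x6 mm, 0.2-0.35 kg, on a 3 mm blue mat; black upright grip block (40 along x, 12 across y, 60 tall) at one end, cut half of a black truffle (brown veined face up, 50 wide) at the other. Point: grip block's centre, 36 above the underside; x points to the truffle, z up. Truffle's centre at x=140, top 32 above the underside; plate spans x=-25 to 175.
- head: Fixed white microscope's head. Origin: centre of the underside of its black objective (48 dia, 50 tall; 80 dia body above, up to z=240). x points from the stage's front edge (robot side) inward, z up. Stage: flat grey slab, 20 mm high, its top at z=-45, x=-190 to 110, y=-110 to 110, no rim. Column 32 dia at x=75, y=82, its arm above z=60. A carrier on the stage clears the objective by 13 mm.
- whole: Bystander carrier of the same make on the same mat, with a whole round black truffle (48 mm across, no cut face). Origin: underside of the plate, half-way between grip block and truffle (70 mm from each); x points from handle to truffle, z up.
- pale: Bystander carrier of the same make on the same mat, with a cut cream-coloured truffle half, 50 mm across. Origin: underside of the plate, half-way between grip block and truffle (70 mm from each); x points from handle to truffle, z up.
Not all that is in view belongs to the job. What is shaped like the part that bears cut_grip but green or orange is not meant.

How it is judged:
By the outcome, as a careful person would: the job done as asked, in the order asked, and still so for the second after the job is handed in, with the robot touching nothing.
It also fails if it takes over 43 s, if anything falls off the work surface, if the arm or the gripper's body presses on something with over 40 N, if the wrist force passes 120 N, or if a joint passes its speed limit or range.

ROBOT

A 6-joint arm with a two-finger parallel gripper is mounted at the origin on the work surface. World frame = base frame: x ahead of the robot, y to its left, z up, the work surface at z = 0. Lengths are in m, angles in rad, forces in N, time in s.
With the tool pointing down it reaches from about 0.275 to 0.875 m from the base axis. Payload 12.5 kg.
Tool frame: the origin (TCP) lies midway between the tips of the shut fingers; the grasp point (between the pads) lies ctrl.grasp_offset behind it (ctrl.grasp_offset is the distance from the TCP to the grasp point, in m); z points along the fingers, x is the direction in which the jaws open and shut, and the axes are right-handed (so a half turn about z gives the same grasp; the last joint's range is limited). The gripper opens to 85 mm and grips with 20 to 120 N. Pads are 22 mm wide; open, the fingers measure 114 mm over their backs; the gripper's body (76 mm by 85 mm) begins 54 mm behind the grasp point. The pads swing forward as they close: fully open they stand 13 mm farther back than shut.
Start: joints at [1.091, 0.351, 1.652, -0, 1.139, -0.085], TCP at [0.212, 0.508, 0.231] pointing down, gripper open.
Joint ranges: [-2.75, 2.75], [-0.79, 2.1], [0.01, 2.65], [-1.57, 4.71], [0.07, 3.14], [-2.87, 2.87]. Speed limits (rad/s): [2.22, 2.22, 2.79, 3.14, 3.14, 3.14].

INTERFACE

Orientations are given as a unit quaternion [x, y, z, w].
In Python, from station import get_state, optics, job, ctrl gives the robot as it stands.
- The arm moves only by the shell command python3 -m inch 'ROWS'. ROWS is JSON, a list of rows, each a list of 3 entries, a list of its own where there are three numbers: the closure, from 0 (fully open) to 1 (shut), then the shift along the world's x, y, z in mm, then the turn about the world's z in degrees. A call has 1 to 10 rows; each row shifts and turns the pose as measured when the row begins; what a row does not reach is not made up. A row lasts 1/8 s, in which the tool goes at most 62.5 mm and 10.7 degrees, less where a joint would pass 70% of its speed; a pose out of reach is approached as far as the arm can. A call with a gripper value outside its range is refused whole. The fingers move at their own pace and stop on an object; the grip force is fixed at half the most. Time passes only in rows, so rows that do not move let the fingers close. It gives the time, the measured TCP pose, the force and the opening at its end, in the units of the state.
- get_state(): the state, without advancing time (a new reading comes with each control period).
- optics.snapshot(name): name is "scene" or "side" or "wrist"; returns a dict with "frame" (480x640x3 uint8, red, green, blue), "range_z" (480x640 float32, m along the optical axis (not along the pixel's ray), 0 where there is no reading), "mtx" (3x3 intrinsics, pixels), "R" (3x3) and "t" (3): a world point X has camera coordinates R X + t; the wrist camera has in their place "T_tool_cam" (4x4, takes a point from camera to tool coordinates, whose origin is the TCP and whose axes are the tool frame's). Camera axes: x right, y down, z forward; pixel columns grow to the right and rows downward; lengths in m; the calibration is good to about 2 mm. The wrist camera is an equidistant fisheye: a pixel r from the principal point sees the ray r / f radians off the axis. A picture is of the moment at which its call begins: read the wrist's pose just before it.
- job.close_job(): hands the job in, once; it reports no verdict.
The state is a dict: "time_s": time; "joint_pos": joint angles; "dq": joint speeds; "joint_efforts": joint torques, N m; "tool_pos": TCP position; "tool_rot": TCP orientation; "ft_force": force on the tool from outside, world axes, zero at the start; "ft_torque": the same for the moment, N m; "opening": opening from 0.0 (shut) to 1.0 (fully open).
Only numpy, scipy, OpenCV 4.12 (cv2) and the standard library are available. Lean on these libraries where they do the work, as an engineer would, in place of code of your own. Each camera call takes 0.05 s, during which the arm holds its last target.

## Working session

There is one attempt and no reset: what is moved stays moved. The work goes in short steps, Python scripts to look and compute and a shell command to move; the robot and the scene stay as the last step left them, time stands still between calls to the robot, and variables do not carry over. Pictures are saved under pics/ and viewed, and the job is handed in when it is done.

```bash
ls; mkdir -p pics; python3 - <<'E'
from station import get_state, optics, job, ctrl
import cv2,numpy as np
s=get_state();print(s['time_s'],s['tool_pos'],s['tool_rot'],s['opening'],ctrl.grasp_offset)
for n in ["scene","side","wrist"]:
    d=optics.snapshot(n)
    cv2.imwrite(f'pics/{n}0.png',d['frame'][:,:,::-1])
    np.savez(f'{n}0.npz',**d)
    print(n,d['mtx'].tolist(),d.get('R'),d.get('t'),d.get('T_tool_cam'))
E
```

```text
pics
0.0 [0.2113714  0.50741241 0.23074688] [ 8.32055550e-01  5.54692019e-01 -4.95762808e-04  2.82817587e-04] 1.0022398844038907 0.0187
scene [[448.74301585120367, 0.0, 320.4605841175221], [0.0, 448.74301585120367, 236.62103669603707], [0.0, 0.0, 1.0]] [[-0.8718319   0.48975287  0.00715962]
 [ 0.3530833   0.63853661 -0.68381517]
 [-0.33947212 -0.59364394 -0.72962014]] [ 0.4583742  -0.07854353  0.99940704] None
side [[436.82195516500184, 0.0, 315.41271513509474], [0.0, 436.82195516500184, 240.77752198912128], [0.0, 0.0, 1.0]] [[ 0.91674946 -0.3994605   0.00131554]
 [-0.1971231  -0.45525086 -0.8682679 ]
 [ 0.34743763  0.7957248  -0.49609387]] [-0.46838796  0.11933404  0.71144017] None
wrist [[371.64829954431775, 0.0, 311.96822829267717], [0.0, 371.64829954431775, 236.9767682483539], [0.0, 0.0, 1.0]] None None [[ 9.99999328e-01 -4.36918254e-04  1.07384977e-03 -1.45508078e-03]
 [ 1.16044153e-04  9.59337120e-01  2.82262781e-01 -7.17573461e-02]
 [-1.15350971e-03 -2.82262467e-01  9.59336526e-01 -1.44284753e-01]
 [ 0.00000000e+00  0.00000000e+00  0.00000000e+00  1.00000000e+00]]
```

View pics/scene0.png

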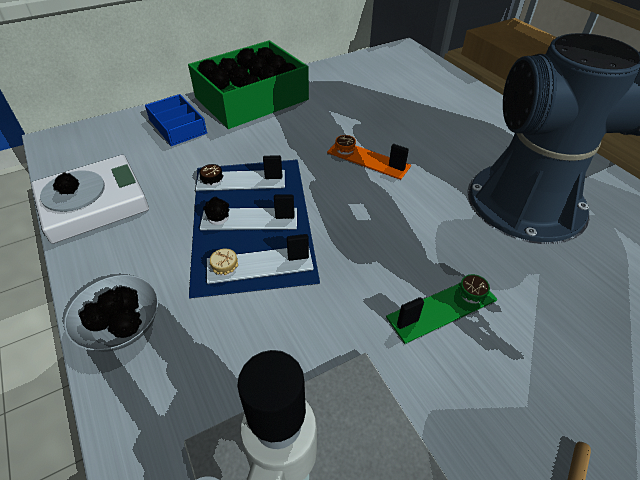

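View pics/side0.png

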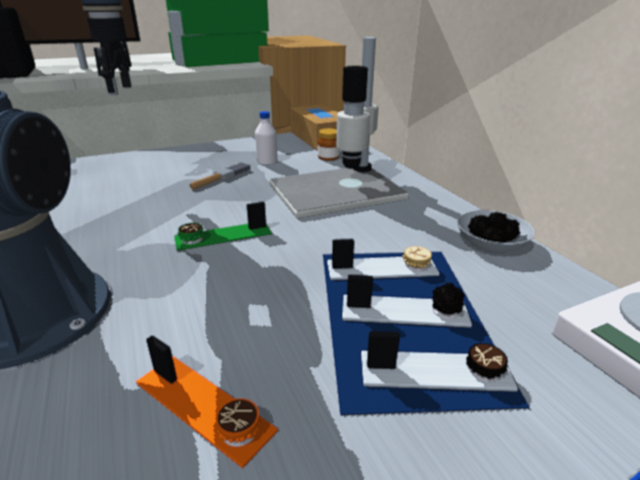

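View pics/wrist0.png

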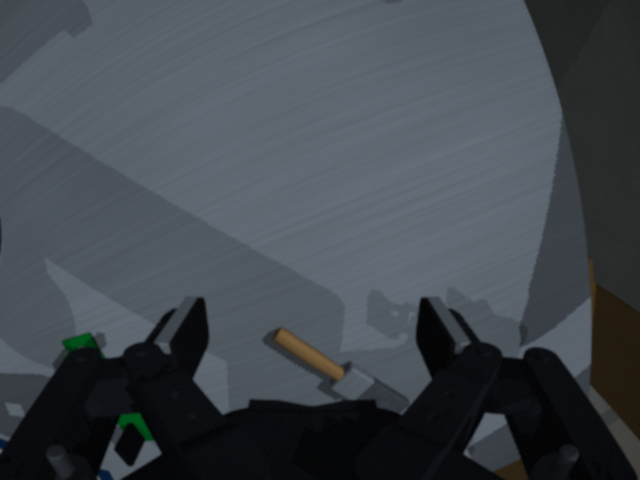

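The target is the white carrier with the veined dark half: scene image truffle (210,173), grip (272,167); side image grip (382,350), truffle (487,360). The microscope is at scene (275,420) and side (355,130). Next I'll measure both.

```bash
cat > h.py <<'E'
import numpy as np,cv2
def load(n): return dict(np.load(n+'.npz'))
def cast(d,uv,z):
    uv=np.atleast_2d(uv).astype(float)
    r=np.c_[uv,np.ones(len(uv))]@np.linalg.inv(d['mtx']).T
    w=r@d['R']; c=-d['R'].T@d['t']
    return c+w*((z-c[2])/w[:,2])[:,None]
def cloud(d):
    h,w=d['range_z'].shape; v,u=np.mgrid[:h,:w]; zz=d['range_z']
    r=np.stack([u,v,np.ones_like(u)],-1)@np.linalg.inv(d['mtx']).T*zz[...,None]
    P=(r-d['t'])@d['R']; P[zz<=0]=np.nan
    return P
def proj(d,X):
    p=(np.atleast_2d(X)@d['R'].T+d['t'])@d['mtx'].T
    return p[:,:2]/p[:,2:]
E
python3 - <<'E'
from h import *
for n in ['scene0','side0']:
    d=load(n);f=d['frame'].astype(int);P=cloud(d)
    hsv=cv2.cvtColor(d['frame'],cv2.COLOR_RGB2HSV)
    print(n)
    box={'scene0':(190,150,325,300),'side0':(320,230,530,412)}[n]
    m=((hsv[...,1]<60)&(hsv[...,2]>150)).astype(np.uint8)
    mm=np.zeros_like(m);mm[box[1]:box[3],box[0]:box[2]]=m[box[1]:box[3],box[0]:box[2]]
    c,_=cv2.findContours(mm,cv2.RETR_EXTERNAL,cv2.CHAIN_APPROX_NONE)
    for k in c:
        if cv2.contourArea(k)<300: continue
        g=cast(d,k[:,0],0.009)[:,:2].astype(np.float32)
        r=cv2.minAreaRect(g);print(' plate',k[:,0].min(0),k[:,0].max(0),np.round(r[0],4),np.round(r[1],4),round(r[2],1))
    # handle tops from range cloud: points z .06-.075
    dark=(f.max(2)<60)
    for lo,hi,lab in[(0.055,0.08,'grip'),(0.025,0.045,'truf')]:
        q=np.zeros_like(m);q[box[1]:box[3],box[0]:box[2]]=((P[...,2]>lo)&(P[...,2]<hi))[box[1]:box[3],box[0]:box[2]]
        nn,L,st,ce=cv2.connectedComponentsWithStats(q)
        for i in range(1,nn):
            if st[i,4]>15: 
                pts=P[L==i];print(' ',lab,ce[i].round(),st[i,4],pts.min(0).round(3),pts.max(0).round(3))
    # stage: points z .015-.025
    q=((np.abs(P[...,2]-0.020)<0.006)).astype(np.uint8)
    q=cv2.morphologyEx(q,cv2.MORPH_OPEN,np.ones((3,3)))
    nn,L,st,ce=cv2.connectedComponentsWithStats(q)
    for i in range(1,nn):
        if st[i,4]>800:
            k=np.argwhere(L==i)[:,::-1]; g=cast(d,k,0.02)[:,:2].astype(np.float32)
            r=cv2.minAreaRect(g);print(' stage?',ce[i].round(),st[i],np.round(r[0],4),np.round(r[1],4),round(r[2],1))
            print(cv2.boxPoints(r).round(3).tolist())
    # microscope: points high
    q=((P[...,2]>0.06)&(P[...,0]>0.1)&(P[...,0]<1.2)).astype(np.uint8)
    nn,L,st,ce=cv2.connectedComponentsWithStats(q)
    for i in range(1,nn):
        if st[i,4]>300: pts=P[L==i];print(' high',ce[i].round(),st[i],pts.min(0).round(3),pts.max(0).round(3))
E
```

```text
scene0
 plate [191 262] [324 299] [ 0.6104 -0.0793] [0.0863 0.2381] 61.0
 plate [207 250] [312 282] [ 0.5946 -0.116 ] [0.0619 0.1982] 70.6
 plate [200 208] [296 229] [ 0.5633 -0.2404] [0.0623 0.1986] 62.0
 plate [196 170] [284 189] [ 0.53   -0.3664] [0.0635 0.1983] 63.9
 plate [265 150] [324 262] [ 0.4284 -0.2393] [0.3683 0.0823] 81.3
 plate [190 150] [244 261] [ 0.5925 -0.339 ] [0.3633 0.1263] 71.9
  grip [272. 159.] 148 [ 0.445 -0.345  0.055] [ 0.481 -0.322  0.072]
  grip [284. 198.] 170 [ 0.479 -0.215  0.055] [ 0.516 -0.192  0.073]
  grip [214. 202.] 60 [ 0.609 -0.286  0.055] [ 0.635 -0.259  0.059]
  grip [297. 239.] 208 [ 0.505 -0.103  0.055] [ 0.544 -0.08   0.073]
  truf [210. 172.] 329 [ 0.563 -0.421  0.025] [ 0.613 -0.369  0.04 ]
  truf [273. 170.] 127 [ 0.445 -0.341  0.025] [ 0.482 -0.321  0.045]
  truf [217. 213.] 196 [ 0.594 -0.282  0.026] [ 0.645 -0.245  0.045]
  truf [284. 210.] 139 [ 0.482 -0.212  0.025] [ 0.516 -0.191  0.045]
  truf [298. 251.] 155 [ 0.506 -0.103  0.025] [ 0.544 -0.08   0.045]
  truf [223. 260.] 520 [ 0.632 -0.163  0.025] [ 0.681 -0.113  0.041]
 stage? 
[... 2228 characters left out ...]
], [0.8320000171661377, 0.35499998927116394], [0.5270000100135803, 0.36500000953674316]]
 stage? [ 54. 327.] [  10  307   84   51 1053] [ 0.0477 -0.0853] [0.1238 0.0591] 30.6
[[-0.020999999716877937, -0.09099999815225601], [0.008999999612569809, -0.1420000046491623], [0.11599999666213989, -0.07900000363588333], [0.0860000029206276, -0.02800000086426735]]
 high [222.  62.] [   67     0   312   169 29941] [0.1   0.201 0.06 ] [1.2   1.892 0.44 ]
 high [ 54. 152.] [  32  111   39   92 1741] [ 0.1   -0.048  0.198] [0.123 0.008 0.323]
 high [265. 131.] [255 111  22  36 556] [0.552 0.507 0.06 ] [0.617 0.555 0.154]
 high [384. 336.] [369 331  31  12 343] [ 0.442 -0.35   0.06 ] [ 0.48  -0.326  0.072]
```

```bash
python3 - <<'E'
import cv2
a=cv2.imread('pics/scene0.png');b=cv2.imread('pics/side0.png')
cv2.imwrite('pics/s1.png',cv2.resize(a[320:480,160:460],None,fx=2.6,fy=2.6,interpolation=cv2.INTER_CUBIC))
cv2.imwrite('pics/s2.png',cv2.resize(b[30:230,250:430],None,fx=3,fy=3,interpolation=cv2.INTER_CUBIC))
E
```

```text
(no output)
```

View pics/s1.png

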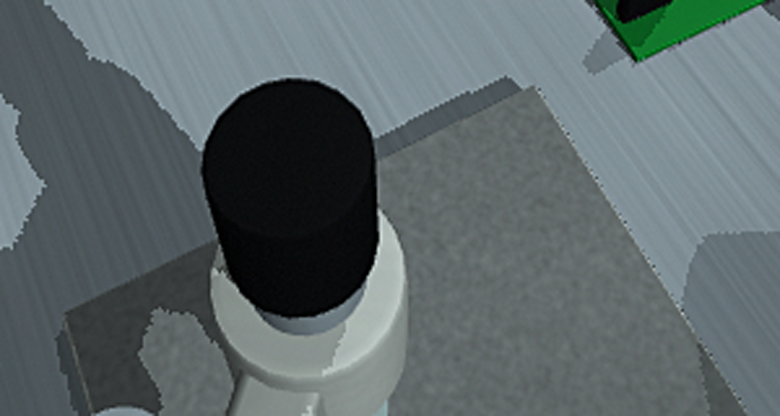

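View pics/s2.png

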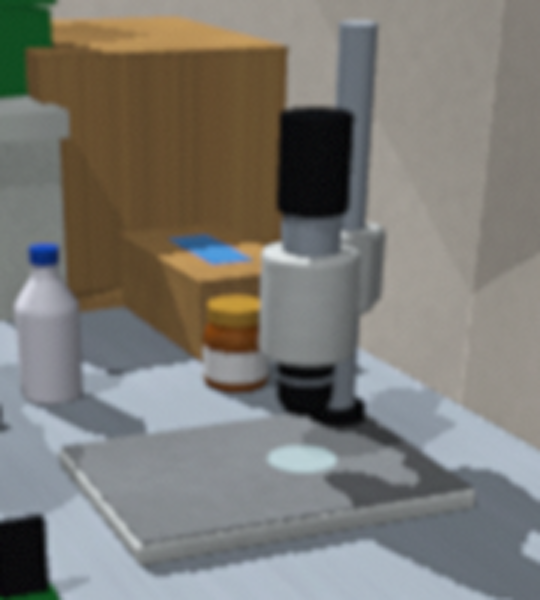

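The zooms show the stage corners at side zoom (60,452), (142,550) and (475,490), and at scene zoom (533,87) and (66,315). The objective bottom is at side zoom (305,405), with a pale disc on the stage at (302,459).

```bash
python3 - <<'E'
from h import *
a=load('scene0');b=load('side0')
A=lambda u,v:(160+(u+.5)/2.6-.5,320+(v+.5)/2.6-.5)
B=lambda u,v:(250+(u+.5)/3-.5,30+(v+.5)/3-.5)
print('scene corners',cast(a,[A(533,87),A(66,315)],.02).round(4).tolist())
print('edge pt right', cast(a,[A(680,310)],.02).round(4).tolist())
print('side corners',cast(b,[B(60,452),B(142,548),B(475,491),B(300,416)],.02).round(4).tolist())
print('disc',cast(b,[B(302,459),B(266,459),B(337,459)],.02).round(4).tolist())
print('obj bottom side (rim l,r,low)',cast(b,[B(279,398),B(332,400),B(305,410)],.065).round(4).tolist())
# eyepiece top ellipse scene: centre
P=cloud(a); Q=P[340:480,230:320].reshape(-1,3)
Q=Q[np.isfinite(Q).all(1)&(Q[:,2]>.1)]
zt=Q[:,2].max();T=Q[Q[:,2]>zt-.006].astype(np.float32);print('top',zt,len(T),cv2.minEnclosingCircle(T[:,:2]))
P=cloud(b);
# side view head: body 80 dia, pixel columns
reg=P[100:175,330:385]
for z0,z1 in[(.06,.075),(.075,.11),(.12,.16),(.16,.2),(.25,.31)]:
    k=(reg[...,2]>z0)&(reg[...,2]<z1)&(reg[...,1]<.6);q=reg[k]
    if len(q):print(z0,len(q),q.min(0).round(3),q.max(0).round(3),np.median(q,0).round(3))
print(proj(a,[[.69,.25,.305]]))
E
```

```text
scene corners [[0.5265, 0.1459, 0.02], [0.8193, 0.1371, 0.02]]
edge pt right [[0.5299, 0.2957, 0.02]]
side corners [[0.5297, 0.3479, 0.02], [0.5256, 0.1386, 0.02], [0.8189, 0.1292, 0.02], [0.7671, 0.3443, 0.02]]
disc [[0.7193, 0.2483, 0.02], [0.6903, 0.2608, 0.02], [0.7475, 0.2361, 0.02]]
obj bottom side (rim l,r,low) [[0.7132, 0.2842, 0.065], [0.7535, 0.2612, 0.065], [0.7201, 0.2482, 0.065]]Traceback (most recent call last):
  File "<stdin>", line 13, in <module>
cv2.error: OpenCV(4.12.0) /io/opencv/modules/imgproc/src/shapedescr.cpp:201: error: (-215:Assertion failed) count >= 0 && (depth == CV_32F || depth == CV_32S) in function 'minEnclosingCircle'
```

```bash
python3 -m inch '[[0,[20,-20,10],0],[0,[32,-36,12],0],[0,[32,-36,12],0],[0,[32,-36,12],0],[0,[32,-36,12],0],[0,[32,-36,12],0],[0,[20,-30,0],0],[0,[0,0,0],0],[0,[0,0,0],0]]'; python3 - <<'E'
from station import get_state, optics
import cv2,numpy as np
s=get_state();print(s['time_s'],s['tool_pos'],s['tool_rot'],abs(s['dq']).max() if hasattr(s['dq'],'max') else s['dq'])
d=optics.snapshot('wrist');np.savez('wrist1.npz',pos=s['tool_pos'],rot=s['tool_rot'],**d)
cv2.imwrite('pics/wrist1.png',d['frame'][:,:,::-1])
E
```

```text
time_s: 1.27
tool_pos: [0.4155, 0.2692, 0.3013]
tool_rot: [0.832, 0.555, -0.002, 0.001]
ft_force: [-0.1, -0.4, -0.6]
opening: 0.997
1.275 [0.41553269 0.26921641 0.30130812] [ 8.31700232e-01  5.55221471e-01 -1.78214787e-03  8.16301618e-04] 0.014379011740655631
```

View pics/wrist1.png

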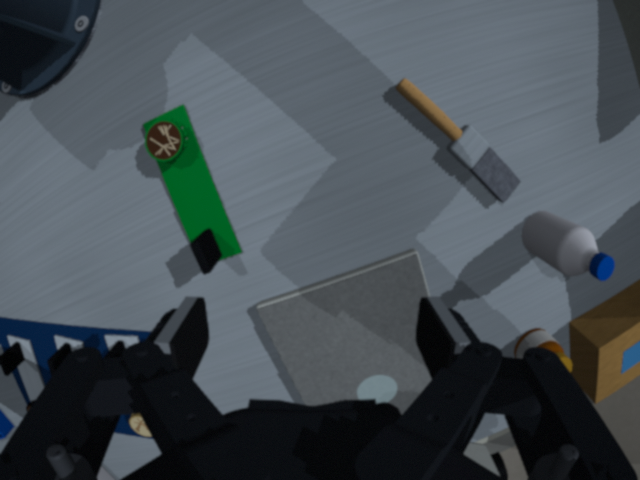

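The wrist view shows the stage's front edge from (257,306) to (417,253), its right edge down to about (300,402), and the pale disc at (377,389).

```bash
cat >> h.py <<'E'
from scipy.spatial.transform import Rotation as Ro
def wcast(d,uv,z):
    uv=np.atleast_2d(uv).astype(float);K=d['mtx']
    p=(uv-K[:2,2])/K[0,0];th=np.linalg.norm(p,axis=1,keepdims=True)
    r=np.c_[p/th*np.sin(th),np.cos(th)]
    T=d['T_tool_cam'];Rw=Ro.from_quat(d['rot']).as_matrix()
    w=r@(Rw@T[:3,:3]).T;c=Rw@T[:3,3]+d['pos']
    return c+w*((z-c[2])/w[:,2])[:,None]
E
python3 - <<'E'
from h import *
d=load('wrist1');f=d['frame']
cv2.imwrite('pics/w1z.png',cv2.resize(f[240:420,235:445,::-1],None,fx=3.3,fy=3.3,interpolation=cv2.INTER_CUBIC))
g=cv2.cvtColor(f,cv2.COLOR_RGB2HSV)
m=((g[...,1]>12)&(g[...,1]<50)&(g[...,2]>150)).astype(np.uint8)
pts=wcast(d,[(257,306),(417,253),(300,402),(428,300),(377,389)],.02)[:,:2];print(pts.round(4).tolist())
fd=pts[1]-pts[0];print('width',np.hypot(*fd),'yaw from front',np.degrees(np.arctan2(-fd[0],fd[1])))
rd=pts[2]-pts[0];print('yaw right',np.degrees(np.arctan2(rd[1],rd[0])))
E
```

```text
[[0.5224, 0.1459], [0.5331, 0.3595], [0.6933, 0.1323], [0.602, 0.3546], [0.7151, 0.2459]]
width 0.21385332813347227 yaw from front -2.8459832986950904
yaw right -4.532175329267276
```

View pics/w1z.png

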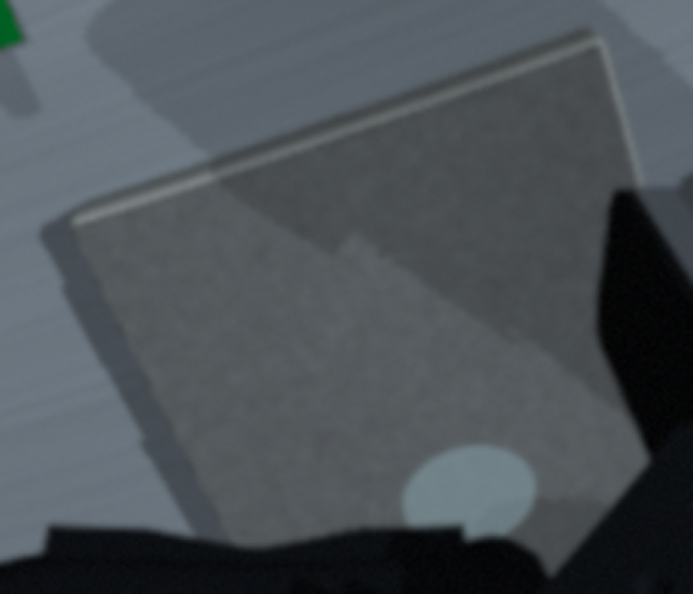

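```bash
python3 - <<'E'
from h import *
d=load('wrist1')
Z=lambda u,v:(235+(u+.5)/3.3-.5,240+(v+.5)/3.3-.5)
q=lambda l:wcast(d,[Z(*p) for p in l],.02)[:,:2]
F=q([(85,224),(210,181),(400,115),(590,47)]);R=q([(82,230),(130,325),(180,440),(225,543)]);L=q([(600,48),(618,110),(636,185)])
C=q([(403,492),(537,490),(470,445),(470,490)])
for n,X in zip('FRLC',[F,R,L,C]):print(n,X.round(4).tolist())
E
```

```text
F [[0.5261, 0.1491], [0.5272, 0.2019], [0.5296, 0.2786], [0.5324, 0.3548]]
R [[0.528, 0.1468], [0.5749, 0.1458], [0.6363, 0.1405], [0.6991, 0.1344]]
L [[0.5343, 0.3584], [0.5614, 0.3576], [0.5955, 0.3555]]
C [[0.7017, 0.2188], [0.7274, 0.2742], [0.6887, 0.2543], [0.7136, 0.2465]]
```

```bash
python3 -m inch '[[0,[0,-30,-10],0],[0,[5,-58,-15],0],[0,[5,-60,-15],-1],[0,[5,-60,-15],-1],[0,[5,-60,-15],-1],[0,[5,-60,-15],-0.5],[0,[5,-60,-15],0],[0,[5,-60,-15],0],[0,[5,-60,-15],0],[0,[5,-55,-15],0]]'; python3 -m inch '[[0,[0,-20,0],0],[0,[0,0,0],0],[0,[0,0,0],0]]'; cat > look.py <<'E'
import sys
from station import get_state, optics
import cv2,numpy as np
from scipy.spatial.transform import Rotation as Ro
n=sys.argv[1]
s=get_state();R=Ro.from_quat(s['tool_rot']).as_matrix()
print(s['time_s'],np.round(s['tool_pos'],4),'yaw',np.degrees(np.arctan2(R[1,0],R[0,0])).round(2),'z',R[:,2].round(3),s['opening'],np.round(s['ft_force'],1))
for c in sys.argv[2:]:
    s=get_state();d=optics.snapshot(c);np.savez(f'{c}{n}.npz',pos=s['tool_pos'],rot=s['tool_rot'],**d)
    cv2.imwrite(f'pics/{c}{n}.png',d['frame'][:,:,::-1])
E
python3 look.py 2 wrist
```

```text
time_s: 2.58
tool_pos: [0.4599, -0.2964, 0.1535]
tool_rot: [0.843, 0.538, 0.001, 0.002]
ft_force: [1.4, 0.0, 0.3]
opening: 1.002
time_s: 2.95
tool_pos: [0.4604, -0.3162, 0.1522]
tool_rot: [0.843, 0.538, 0.0, 0.0]
ft_force: [0.0, 0.2, 1.1]
opening: 1.004
2.95 [ 0.4604 -0.3162  0.1522] yaw 65.04 z [ 0.001 -0.    -1.   ] 1.0039829340348165 [0.  0.2 1.1]
```

View pics/wrist2.png

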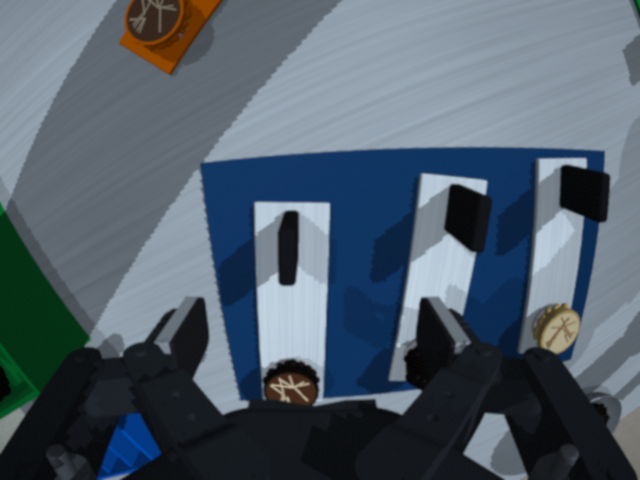

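The wrist view shows the grip block at (278–298, 211–285) and the plate's near end at row 203, columns 254–330. The truffle is at (291,388).

```bash
python3 - <<'E'
from h import *
d=load('wrist2')
print('top far edge',wcast(d,[(279.5,284),(296.5,284)],.069)[:,:2].round(4).tolist())
c=wcast(d,[(254,203),(330,203),(262,360),(325,365)],.009)[:,:2];print('plate',c.round(4).tolist())
m=(c[0]+c[1])/2; a=((c[2]-c[0])/np.linalg.norm(c[2]-c[0])+(c[3]-c[1])/np.linalg.norm(c[3]-c[1]))/2
print('width',np.linalg.norm(c[1]-c[0]),'yaw',np.degrees(np.arctan2(a[1],a[0])),'grip',m+a*.025)
f=wcast(d,[(279.5,284),(296.5,284)],.069)[:,:2].mean(0);print('grip from top',f-a*.02)
E
```

```text
top far edge [[0.4762, -0.3488], [0.481, -0.3385]]
plate [[0.4269, -0.3525], [0.4525, -0.2981], [0.5611, -0.416], [0.5907, -0.3646]]
width 0.06020515208005874 yaw -25.500689325589015 grip [ 0.46225082 -0.33606578]
grip from top [ 0.46055344 -0.33503082]
```

```bash
python3 -m inch '[[0,[1,-19,-10],-1],[0,[0,0,-20],0],[0,[0,0,-20],0]]'; python3 look.py 3 side
```

```text
time_s: 3.38
tool_pos: [0.4632, -0.3358, 0.1025]
tool_rot: [0.847, 0.531, 0.001, 0.003]
ft_force: [-1.2, -0.7, -0.4]
opening: 0.999
3.375 [ 0.4632 -0.3358  0.1025] yaw 64.12 z [ 0.005 -0.003 -1.   ] 0.9994248997262162 [-1.2 -0.7 -0.4]
```

View pics/side3.png

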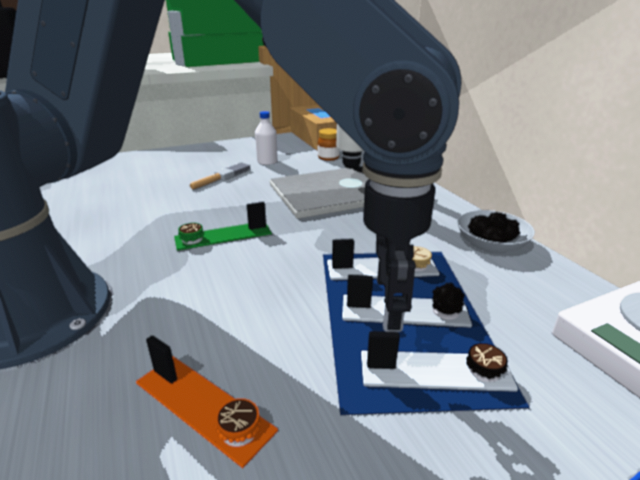

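The gripper (side image, fingers at about (395,325)) is straddling above the grip block, so I'll go down and close.

```bash
python3 -m inch '[[0,[-1,0,-22],0],[0,[-1,0,-22],0],[0,[0,0,-20],0],[0,[0,0,-12],0],[0,[0,0,-4],0],[0,[0,0,0],0],[0,[0,0,0],0]]'; python3 look.py 4 side
```

```text
time_s: 4.3
tool_pos: [0.4616, -0.3366, 0.0189]
tool_rot: [0.848, 0.531, 0.001, 0.002]
ft_force: [-0.8, 0.3, 0.4]
opening: 1.005
4.3 [ 0.4616 -0.3366  0.0189] yaw 64.09 z [ 0.004 -0.003 -1.   ] 1.0048327515297342 [-0.8  0.3  0.4]
```

View pics/side4.png

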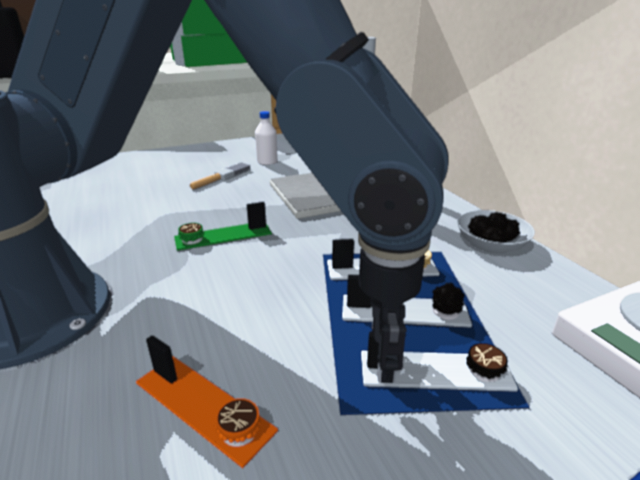

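Fingers astride the block, nothing else disturbed; closing.

```bash
python3 -m inch '[[1,[0,0,1],0],[1,[0,0,0],0],[1,[0,0,0],0],[1,[0,0,0],0],[1,[0,0,0],0],[1,[0,0,0],0],[1,[0,0,0],0],[1,[0,0,0],0]]'; python3 -m inch '[[1,[0,0,5],0],[1,[0,0,10],0],[1,[0,0,20],0],[1,[0,0,30],0],[1,[0,0,30],0],[1,[0,0,0],0]]'; python3 look.py 5 side wrist
```

```text
time_s: 5.35
tool_pos: [0.462, -0.3369, 0.021]
tool_rot: [0.848, 0.53, 0.001, 0.003]
ft_force: [-0.3, 1.4, 1.2]
opening: 0.126
time_s: 6.1
tool_pos: [0.4604, -0.3356, 0.1195]
tool_rot: [0.848, 0.531, 0.0, 0.001]
ft_force: [0.8, -0.8, -3.3]
opening: 0.134
6.1 [ 0.4604 -0.3356  0.1195] yaw 64.1 z [ 0.002 -0.001 -1.   ] 0.13390759276506545 [ 0.8 -0.8 -3.3]
```

View pics/side5.png

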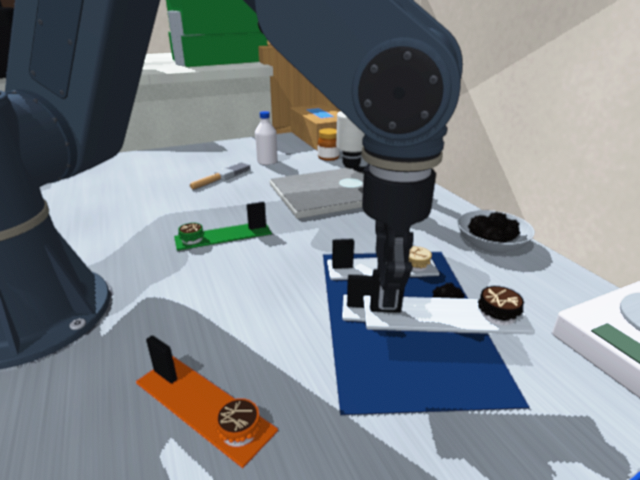

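View pics/wrist5.png

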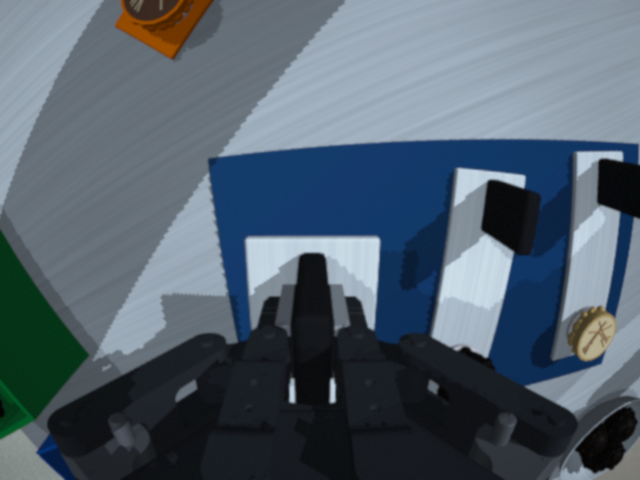

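```bash
python3 -m inch '[[1,[0,20,15],0],[1,[-1,40,15],1],[1,[-1,50,5],3],[1,[-1,52,0],3],[1,[-1,52,0],3],[1,[-1,52,0],3],[1,[-1,52,0],3],[1,[0,52,0],3],[1,[0,52,0],3],[1,[0,50,0],2]]'; python3 -m inch '[[1,[0,50,0],0],[1,[0,40,0],0],[1,[0,20,0],0],[1,[0,0,0],0],[1,[0,0,0],0],[1,[0,0,0],0]]'; python3 look.py 6 side wrist scene
```

```text
time_s: 7.45
tool_pos: [0.4446, 0.1507, 0.1398]
tool_rot: [0.716, 0.698, -0.007, -0.009]
ft_force: [1.2, -0.8, -2.8]
opening: 0.137
time_s: 8.2
tool_pos: [0.4401, 0.265, 0.1328]
tool_rot: [0.715, 0.699, -0.013, -0.011]
ft_force: [0.5, 0.4, -3.3]
opening: 0.13
8.2 [0.4401 0.265  0.1328] yaw 88.74 z [-0.034 -0.002 -0.999] 0.1295555630960603 [ 0.5  0.4 -3.3]
```

View pics/side6.png

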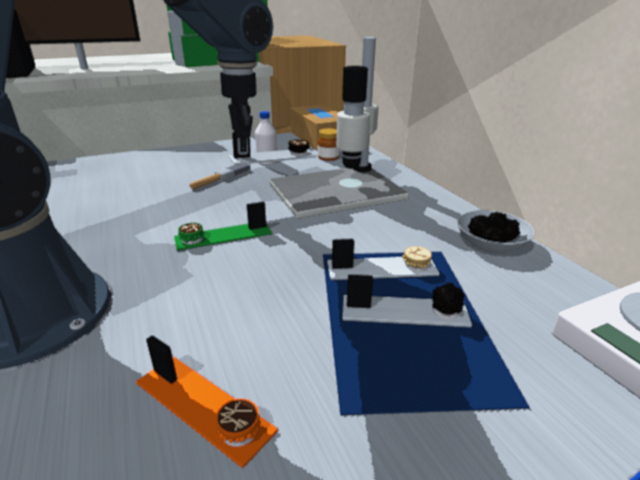

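View pics/wrist6.png

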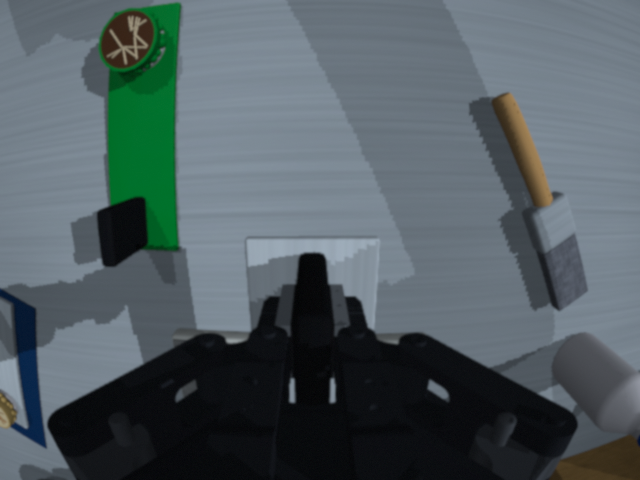

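View pics/scene6.png

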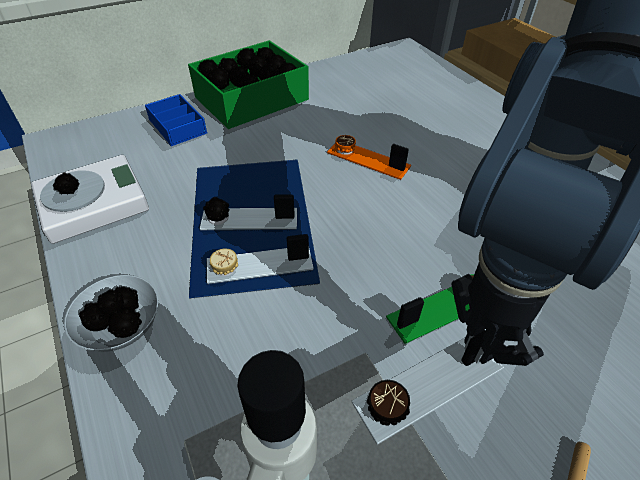

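```bash
python3 - <<'E'
from h import *
for n in ['wrist5','wrist6']:
    d=load(n);z=d['pos'][2]-.018+.006
    c=wcast(d,[(246,237.5),(379,237.5)],z-(.001 if n=='wrist6' else 0)+0)[:,:2]
    v=c[1]-c[0];print(n,np.linalg.norm(v),np.degrees(np.arctan2(-v[0],v[1])),'edge rel TCP along',np.dot(c.mean(0)-d['pos'][:2],[v[1],-v[0]])/np.linalg.norm(v),'across',np.dot(c.mean(0)-d['pos'][:2],v)/np.linalg.norm(v))
d=load('scene6');P=cloud(d)
q=P[375:430,360:415].reshape(-1,3);zm=np.nanpercentile(q[:,2],97);print('truffle top z',zm)
t=q[(q[:,2]>zm-.008)];print(len(t),t.min(0).round(4),t.max(0).round(4),((t.min(0)+t.max(0))/2).round(4))
hs=cv2.cvtColor(d['frame'],cv2.COLOR_RGB2HSV)
E
```

```text
wrist5 0.05895634156424251 -25.932097944085815 edge rel TCP along -0.02546056937362629 across -0.0010268815570268282
wrist6 0.05966472705264637 -1.251847165764266 edge rel TCP along -0.025957206081425856 across -0.0010541440981907935
truffle top z 0.1443489341583926
1363 [0.5548 0.2373 0.1365] [0.604  0.2874 0.1463] [0.5794 0.2623 0.1414]
```

```bash
python3 -m inch '[[1,[5,-4,-10],-0.5],[1,[5,-4,-20],0],[1,[3,-2,-20],0],[1,[0,0,-18],0],[1,[0,0,-10],0],[1,[0,0,0],0],[1,[15,0,0],0],[1,[18,0,0],0],[1,[0,0,0],0],[1,[0,0,0],0]]'; python3 look.py 7 side scene
```

```text
time_s: 9.6
tool_pos: [0.4922, 0.253, 0.0531]
tool_rot: [0.719, 0.695, -0.01, -0.01]
ft_force: [-0.7, -0.9, -3.3]
opening: 0.129
9.6 [0.4922 0.253  0.0531] yaw 88.0 z [-0.028  0.    -1.   ] 0.12905947682743618 [-0.7 -0.9 -3.3]
```

```bash
python3 - <<'E'
import cv2
b=cv2.imread('pics/side7.png')
cv2.imwrite('pics/side7z.png',cv2.resize(b[60:230,200:430],None,fx=3,fy=3,interpolation=cv2.INTER_CUBIC))
E
```

```text
(no output)
```

View pics/side7z.png

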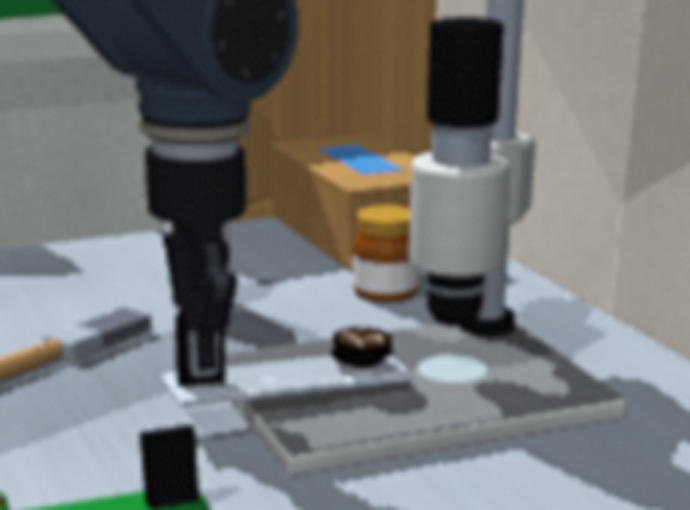

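View pics/scene7.png

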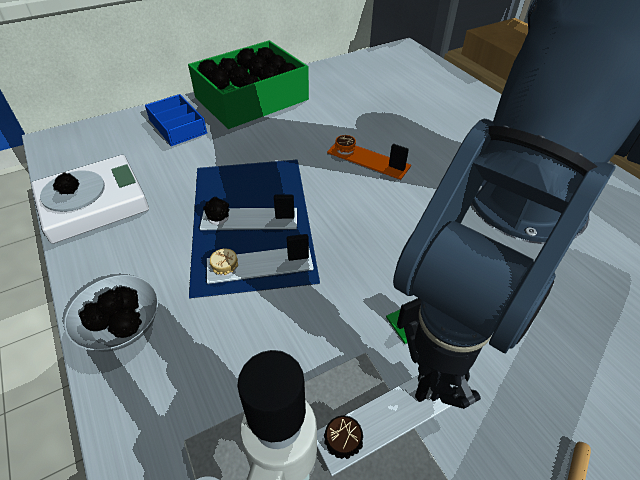

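```bash
python3 -m inch '[[1,[-2,2,-5],0],[1,[-1,0,-4],0],[1,[0,0,-3],0],[1,[0,0,0],0]]'; python3 look.py 8; python3 - <<'E'
from h import *
d=load('side7');f=d['frame'];g=f.max(2)
for v in range(150,170):
    r=g[v,335:380];k=np.where(r<55)[0]; print(v,(335+k.min(),335+k.max()) if len(k) else None,end=' ')
for uv in[(352,163),(352,162)]: print(cast(d,[uv],.065).round(4))
E
```

```text
time_s: 10.2
tool_pos: [0.4884, 0.2557, 0.0408]
tool_rot: [0.719, 0.695, -0.01, -0.01]
ft_force: [-1.4, -0.1, 1.1]
opening: 0.13
10.2 [0.4884 0.2557 0.0408] yaw 88.07 z [-0.027  0.    -1.   ] 0.12999730444003102 [-1.4 -0.1  1.1]
150 None 151 None 152 (np.int64(343), np.int64(360)) 153 (np.int64(343), np.int64(360)) 154 (np.int64(343), np.int64(360)) 155 (np.int64(345), np.int64(359)) 156 (np.int64(350), np.int64(355)) 157 (np.int64(343), np.int64(344)) 158 (np.int64(343), np.int64(360)) 159 (np.int64(343), np.int64(360)) 160 (np.int64(343), np.int64(360)) 161 (np.int64(343), np.int64(360)) 162 (np.int64(343), np.int64(359)) 163 (np.int64(343), np.int64(359)) 164 (np.int64(344), np.int64(369)) 165 (np.int64(345), np.int64(370)) 166 (np.int64(345), np.int64(370)) 167 (np.int64(347), np.int64(370)) 168 (np.int64(353), np.int64(370)) 169 (np.int64(354), np.int64(371)) [[0.7334 0.2699 0.065 ]]
[[0.737  0.2768 0.065 ]]
```

```bash
python3 - <<'E'
from h import *
d=load('side7');a=np.linspace(0,2*np.pi,72)
for O in [(.7185,.247),(.722,.251),(.7185,.252)]:
    for R,z in[(.024,.065),(.04,.115)]:
        c=np.c_[O[0]+R*np.cos(a),O[1]+R*np.sin(a),np.full(72,z)];p=proj(d,c);print(O,R,p.min(0).round(1),p.max(0).round(1))
f=d['frame'];hs=cv2.cvtColor(f,cv2.COLOR_RGB2HSV)
for v in (125,135,145):print(v,f[v,330:378].max(1).tolist())
# disc
m=((f[...,2].astype(int)-f[...,0]>12)&(f.min(2)>150)).astype(np.uint8);m[:170]=0;m[200:]=0;m[:,:330]=0;m[:,375:]=0
c,_=cv2.findContours(m,cv2.RETR_EXTERNAL,cv2.CHAIN_APPROX_NONE);c=max(c,key=len);e=cv2.fitEllipse(c);print(e,cast(d,[e[0]],.02))
E
python3 -m inch '[[1,[0,0,-2],0],[1,[0,0,-2],0],[1,[0,0,0],0]]'
```

```text
(0.7185, 0.247) 0.024 [341.7 163.4] [360.4 169.9]
(0.7185, 0.247) 0.04 [336.  142.9] [367.8 152.8]
(0.722, 0.251) 0.024 [342.2 162.7] [360.8 169.2]
(0.722, 0.251) 0.04 [336.5 142.3] [368.2 152.1]
(0.7185, 0.252) 0.024 [340.8 162.8] [359.4 169.2]
(0.7185, 0.252) 0.04 [335.1 142.3] [366.8 152.2]
125 [100, 97, 97, 97, 99, 101, 117, 143, 154, 148, 142, 138, 137, 138, 140, 142, 143, 145, 146, 145, 146, 146, 145, 143, 143, 141, 141, 140, 137, 137, 133, 133, 128, 125, 122, 117, 110, 105, 101, 103, 113, 116, 110, 100, 92, 90, 103, 136]
135 [126, 121, 117, 111, 104, 103, 121, 144, 150, 143, 138, 137, 139, 140, 143, 144, 143, 144, 145, 145, 145, 144, 145, 144, 143, 142, 140, 139, 136, 136, 132, 128, 123, 118, 115, 110, 105, 100, 95, 107, 139, 159, 166, 169, 169, 169, 169, 170]
145 [93, 91, 87, 85, 83, 90, 116, 137, 143, 137, 132, 134, 136, 138, 139, 141, 140, 141, 141, 142, 141, 141, 141, 139, 138, 135, 134, 133, 131, 128, 125, 121, 118, 114, 110, 105, 98, 96, 109, 141, 167, 171, 169, 168, 168, 166, 165, 166]
((350.0596008300781, 182.75465393066406), (8.94153118133545, 23.32037353515625), 92.48848724365234) [[0.71833471 0.24803479 0.02      ]]
time_s: 10.58
tool_pos: [0.4888, 0.2558, 0.038]
tool_rot: [0.719, 0.695, -0.009, -0.009]
ft_force: [-0.4, -0.2, 0.6]
opening: 0.131
```

```bash
python3 look.py 9 side scene; python3 - <<'E'
import cv2
b=cv2.imread('pics/side9.png')
cv2.imwrite('pics/side9z.png',cv2.resize(b[120:230,230:430],None,fx=4,fy=4,interpolation=cv2.INTER_CUBIC))
from h import *
d=load('scene9');P=cloud(d)
q=P[400:470,310:370].reshape(-1,3);q=q[q[:,2]<.09];zm=np.nanpercentile(q[:,2],97);t=q[q[:,2]>zm-.006];print(zm,((t.min(0)+t.max(0))/2).round(4),(t.max(0)-t.min(0)).round(4))
E
```

```text
10.575 [0.4888 0.2558 0.038 ] yaw 88.06 z [-0.026  0.001 -1.   ] 0.13054264927835166 [-0.4 -0.2  0.6]
0.05499137621199006 [0.6282 0.2514 0.0534] [0.0491 0.0505 0.0087]
```

View pics/side9z.png

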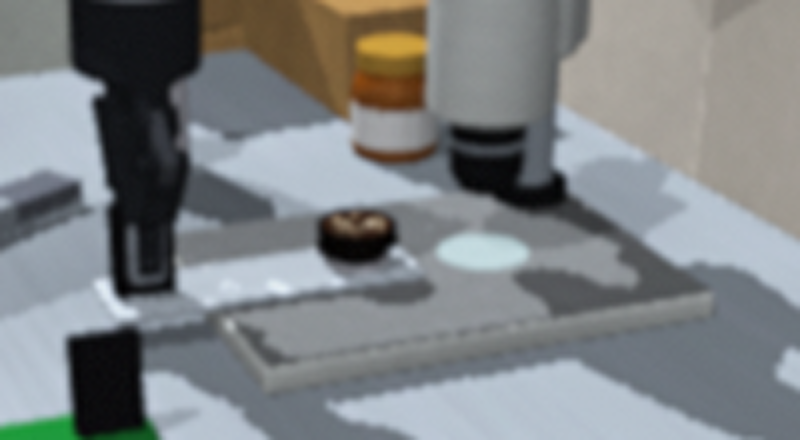

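```bash
python3 -m inch '[[1,[0,0,-1.5],0],[1,[0,0,0],0]]'
```

```text
time_s: 10.92
tool_pos: [0.4888, 0.2559, 0.038]
tool_rot: [0.719, 0.695, -0.009, -0.009]
ft_force: [0.9, 0.7, -1.1]
opening: 0.134
```

```bash
python3 -m inch '[[1,[0,0,-4],0],[1,[0,0,-2],0]]';python3 look.py 10 scene side;  python3 - <<'E'
from h import *
d=load('scene10');P=cloud(d)
q=P[400:470,310:370].reshape(-1,3);q=q[q[:,2]<.09];zm=np.nanpercentile(q[:,2],97);print(zm)
f=d['frame'];w=(f.min(2)>140)&(np.abs(P[...,2]-.03)<.02);w[:390]=0;w[:,:300]=0;w[:,460:]=0
X=P[w];X=X[(X[:,0]>.45)&(X[:,1]>.2)&(X[:,1]<.3)&(X[:,0]<.69)]
A=np.c_[X[:,:2]-X[:,:2].mean(0),np.ones(len(X))];print(len(X),np.linalg.lstsq(A,X[:,2],rcond=None)[0],X.min(0),X.max(0))
E
```

```text
time_s: 11.18
tool_pos: [0.4877, 0.2562, 0.0348]
tool_rot: [0.719, 0.695, -0.01, -0.01]
ft_force: [-12.7, -5.5, 31.5]
opening: 0.127
11.175 [0.4877 0.2562 0.0348] yaw 88.06 z [-0.029  0.001 -1.   ] 0.126878127205593 [-12.7  -5.5  31.5]
0.06035664956078382
3576 [ 0.05286276 -0.00666082  0.02893809] [0.46828619 0.22259951 0.017629  ] [0.6899897  0.29696864 0.03671449]
```

Pressing tips the nose up because the grip overhangs the stage edge, so I'm raising it back.

```bash
python3 -m inch '[[1,[1,0,4],0],[1,[0,0,0],0]]';python3 look.py 11 scene;  python3 - <<'E'
from h import *
for n in ['scene9','scene10','scene11']:
    d=load(n);P=cloud(d)
    q=P[400:470,310:370].reshape(-1,3);q=q[q[:,2]<.09];zm=np.nanpercentile(q[:,2],97)
    f=d['frame'];w=(f.min(2)>140)&(np.abs(P[...,2]-.03)<.02);w[:390]=0;w[:,:300]=0;w[:,460:]=0
    X=P[w];X=X[(X[:,0]>.45)&(X[:,1]>.23)&(X[:,1]<.275)&(X[:,0]<.68)]
    A=np.c_[X[:,:2]-[.56,.253],np.ones(len(X))];print(n,zm,len(X),np.linalg.lstsq(A,X[:,2],rcond=None)[0].round(4))
E
```

```text
time_s: 11.52
tool_pos: [0.4884, 0.2559, 0.0385]
tool_rot: [0.719, 0.695, -0.011, -0.01]
ft_force: [0.3, 0.3, -3.0]
opening: 0.131
11.525 [0.4884 0.2559 0.0385] yaw 88.05 z [-0.03  0.   -1.  ] 0.13146828935362656 [ 0.3  0.3 -3. ]
scene9 0.05499137621199006 2494 [-0.0008  0.001   0.0273]
scene10 0.06035664956078382 2450 [ 0.0532 -0.0047  0.0288]
scene11 0.062323868181557975 2466 [ 0.0425 -0.0016  0.0316]
```

```bash
python3 -m inch '[[1,[7,0,0],0],[1,[6,0,-1.5],0],[1,[0,0,-1],0],[1,[0,0,0],0],[0.7,[0,0,0],0],[0.7,[0,0,0],0],[0.7,[0,0,0],0],[0.7,[0,0,0],0]]';python3 look.py 12 scene side;  python3 - <<'E'
from h import *
for n in ['scene12']:
    d=load(n);P=cloud(d)
    q=P[390:470,290:370].reshape(-1,3);q=q[(q[:,2]<.09)&(q[:,0]<.68)];zm=np.nanpercentile(q[:,2],97);t=q[q[:,2]>zm-.006];print(zm,((t.min(0)+t.max(0))/2).round(4),(t.max(0)-t.min(0)).round(4))
    f=d['frame'];w=(f.min(2)>140)&(np.abs(P[...,2]-.03)<.02);w[:390]=0;w[:,:300]=0;w[:,460:]=0
    X=P[w];X=X[(X[:,0]>.45)&(X[:,1]>.23)&(X[:,1]<.275)&(X[:,0]<.68)]
    A=np.c_[X[:,:2]-[.56,.253],np.ones(len(X))];print(n,zm,len(X),np.linalg.lstsq(A,X[:,2],rcond=None)[0].round(4))
E
```

```text
time_s: 12.58
tool_pos: [0.5034, 0.256, 0.0361]
tool_rot: [0.719, 0.695, -0.011, -0.011]
ft_force: [0.3, 0.3, 0.1]
opening: 0.293
12.575 [0.5034 0.256  0.0361] yaw 88.02 z [-0.031  0.    -1.   ] 0.29343746798299425 [0.3 0.3 0.1]
0.05500149330695432 [0.6424 0.2511 0.053 ] [0.05   0.0498 0.0079]
scene12 0.05500149330695432 2432 [0.0007 0.0009 0.0273]
```

View pics/scene12.png

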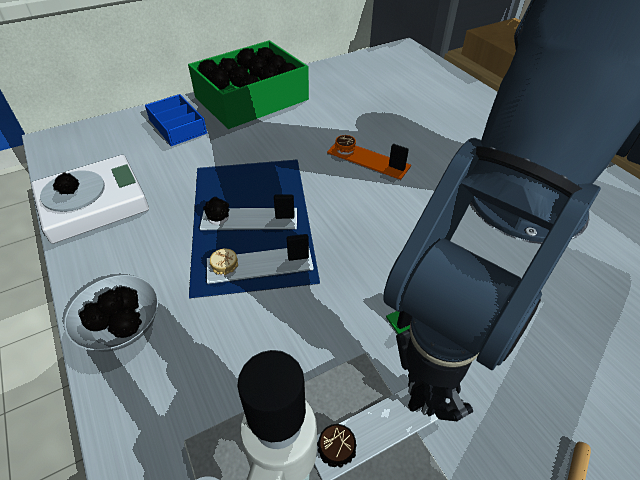

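View pics/side12.png

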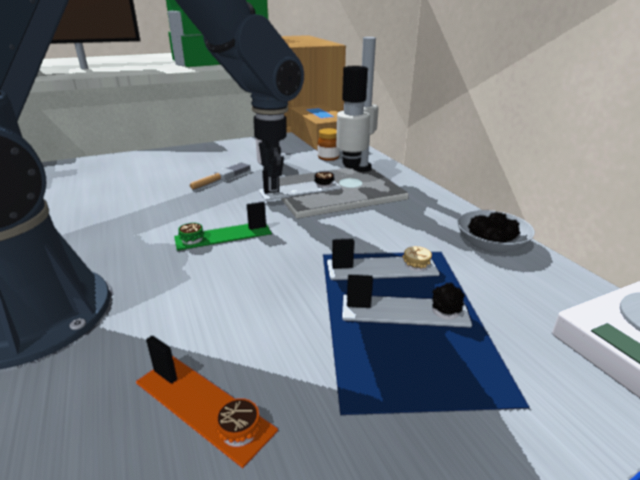

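Released flat: the truffle top matches the earlier flat reading, plate slope is about 0, and the truffle is at (0.642,0.251). I'll regrip and slide.

```bash
python3 -m inch '[[0.7,[0,0,2],0],[1,[0,0,0],0],[1,[0,0,0],0],[1,[0,0,0],0],[1,[0,0,0],0]]'; python3 -m inch '[[1,[5,0,0],0],[1,[6,-0.3,0],0],[1,[6,-0.3,0],0],[1,[6,-0.3,0],0]]'
```

```text
time_s: 13.3
tool_pos: [0.5035, 0.256, 0.0385]
tool_rot: [0.719, 0.695, -0.011, -0.011]
ft_force: [-0.4, -0.5, 0.3]
opening: 0.134
time_s: 13.8
tool_pos: [0.5271, 0.2551, 0.0385]
tool_rot: [0.719, 0.695, -0.011, -0.011]
ft_force: [-3.5, 0.8, 2.2]
opening: 0.131
```

```bash
python3 -m inch '[[1,[6,-0.3,0],0],[1,[6,-0.3,0],0],[1,[6,-0.3,0],0],[1,[6,-0.3,0],0],[1,[0,0,0],0]]'; python3 look.py 13 side scene; python3 - <<'E'
from h import *
b=cv2.imread('pics/side13.png')
cv2.imwrite('pics/side13z.png',cv2.resize(b[120:230,230:430],None,fx=4,fy=4,interpolation=cv2.INTER_CUBIC))
d=load('scene13');P=cloud(d)
q=P[390:475,290:370].reshape(-1,3);q=q[(q[:,2]<.07)];
f=d['frame'];w=(f.min(2)>140)&(np.abs(P[...,2]-.03)<.02);w[:390]=0;w[:,:300]=0;w[:,460:]=0
X=P[w];X=X[(X[:,0]>.45)&(X[:,1]>.23)&(X[:,1]<.275)&(X[:,0]<.68)]
A=np.c_[X[:,:2]-[.56,.253],np.ones(len(X))];print(len(X),np.linalg.lstsq(A,X[:,2],rcond=None)[0].round(4))
d=load('side13');P=cloud(d);q=P[165:195,310:365].reshape(-1,3);t=q[(q[:,2]>.042)&(q[:,2]<.065)&(q[:,0]<.72)&(q[:,1]<.29)];print(len(t),t.min(0).round(4),t.max(0).round(4))
E
```

```text
time_s: 14.42
tool_pos: [0.5539, 0.2538, 0.0385]
tool_rot: [0.719, 0.695, -0.011, -0.011]
ft_force: [1.5, -1.1, 0.6]
opening: 0.128
14.425 [0.5539 0.2538 0.0385] yaw 88.02 z [-0.031  0.001 -1.   ] 0.12841038254744752 [ 1.5 -1.1  0.6]
2484 [-0.0005 -0.0003  0.0274]
192 [0.6668 0.2205 0.042 ] [0.7178 0.2758 0.0569]
```

View pics/side13z.png

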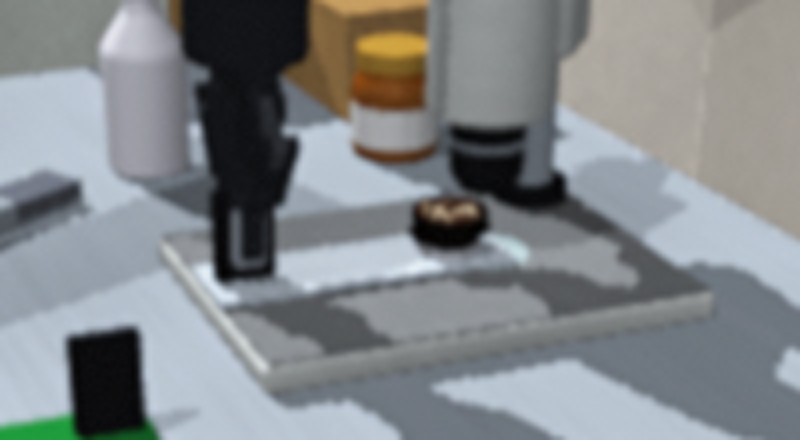

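Sliding flat and straight; the truffle is at about (0.693,0.249), 26 mm short.

```bash
python3 -m inch '[[1,[6,-0.3,0],0],[1,[6,-0.3,0],0],[1,[5,-0.3,0],0],[1,[4,-0.3,0],0],[1,[0,0,0],0],[1,[0,0,0],0]]'; python3 look.py 14 side scene; python3 - <<'E'
from h import *
b=cv2.imread('pics/side14.png');a=cv2.imread('pics/scene14.png')
cv2.imwrite('pics/side14z.png',cv2.resize(b[130:210,290:410],None,fx=6,fy=6,interpolation=cv2.INTER_CUBIC))
cv2.imwrite('pics/scene14z.png',cv2.resize(a[330:480,200:460],None,fx=3,fy=3,interpolation=cv2.INTER_CUBIC))
d=load('side14');P=cloud(d);q=P[165:195,310:375].reshape(-1,3);t=q[(q[:,2]>.042)&(q[:,2]<.058)&(q[:,1]<.29)];print(len(t),t.min(0).round(4),t.max(0).round(4))
E
```

```text
time_s: 15.28
tool_pos: [0.5753, 0.2526, 0.0385]
tool_rot: [0.719, 0.695, -0.011, -0.011]
ft_force: [-2.6, 0.3, 3.2]
opening: 0.131
15.275 [0.5753 0.2526 0.0385] yaw 88.04 z [-0.032  0.    -0.999] 0.13121787744077368 [-2.6  0.3  3.2]
180 [0.6891 0.2201 0.0422] [0.7394 0.2689 0.0567]
```

View pics/side14z.png

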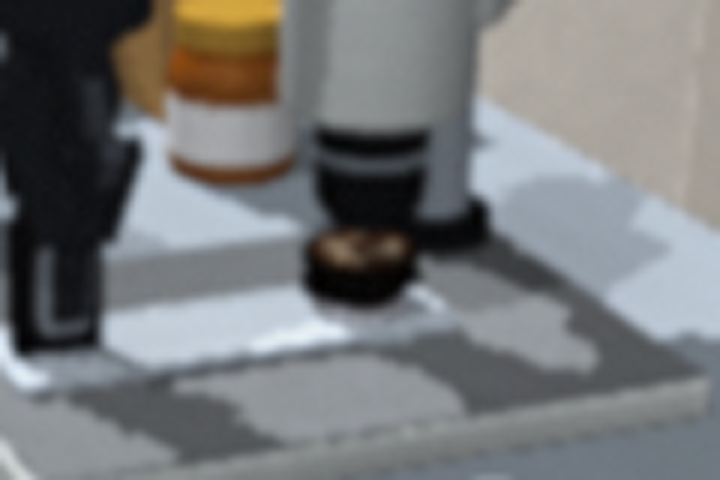

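View pics/scene14z.png

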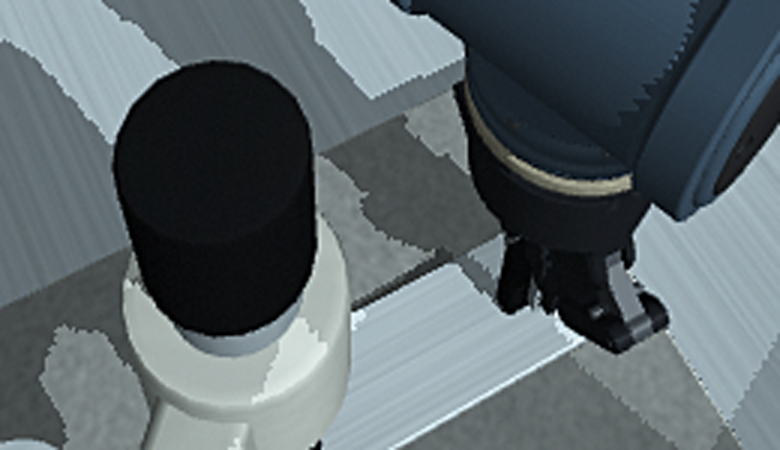

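In the side view, the truffle's centre column (349.8) is 2 px left of the objective's (351.9). That means about 5 mm still to go.

```bash
python3 -m inch '[[1,[3,-0.1,0],0],[1,[2,-0.1,0],0],[1,[0,0,0],0],[1,[0,0,0],0]]'; python3 look.py 15 side; python3 - <<'E'
from h import *
d=load('side15');f=d['frame'];g=f.max(2)
for v in range(158,184,2):
    k=np.where(g[v,332:372]<70)[0]; print(v,(332+k.min(),332+k.max()) if len(k) else None)
a=np.linspace(0,2*np.pi,72)
for O in [(.719,.2475),(.7195,.2475)]:
  for z,R in((.052,.025),(.03,.025),(.065,.024)):
    p=proj(d,np.c_[O[0]+R*np.cos(a),O[1]+R*np.sin(a),np.full(72,z)]);print(O,z,p.min(0).round(1),p.max(0).round(1))
b=cv2.imread('pics/side15.png')
cv2.imwrite('pics/side15z.png',cv2.resize(b[130:210,290:410],None,fx=6,fy=6,interpolation=cv2.INTER_CUBIC))
E
```

```text
time_s: 15.88
tool_pos: [0.5803, 0.2524, 0.0385]
tool_rot: [0.719, 0.695, -0.012, -0.011]
ft_force: [-2.9, 0.3, 3.1]
opening: 0.132
15.875 [0.5803 0.2524 0.0385] yaw 88.05 z [-0.032  0.    -0.999] 0.13231196628272796 [-2.9  0.3  3.1]
158 (np.int64(342), np.int64(360))
160 (np.int64(343), np.int64(360))
162 (np.int64(343), np.int64(360))
164 (np.int64(344), np.int64(370))
166 (np.int64(345), np.int64(370))
168 (np.int64(347), np.int64(371))
170 (np.int64(343), np.int64(371))
172 (np.int64(342), np.int64(371))
174 (np.int64(342), np.int64(361))
176 (np.int64(342), np.int64(360))
178 (np.int64(344), np.int64(358))
180 (np.int64(349), np.int64(355))
182 None
(0.719, 0.2475) 0.052 [341.2 167.9] [360.6 174.8]
(0.719, 0.2475) 0.03 [341.  175.7] [360.1 182.9]
(0.719, 0.2475) 0.065 [341.8 163.3] [360.4 169.8]
(0.7195, 0.2475) 0.052 [341.4 167.8] [360.7 174.7]
(0.7195, 0.2475) 0.03 [341.1 175.7] [360.3 182.8]
(0.7195, 0.2475) 0.065 [341.9 163.3] [360.6 169.8]
```

View pics/side15z.png

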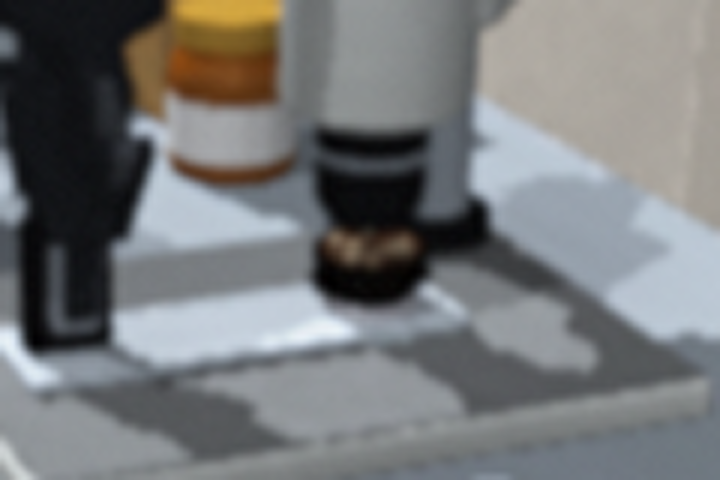

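Aligned (truffle columns 342–361, objective 343–360). Releasing, lifting straight up, then backing off.

```bash
python3 -m inch '[[0.6,[0,0,0],0],[0.5,[0,0,0],0],[0.4,[0,0,0],0],[0.4,[0,0,0],0],[0.4,[0,0,0],0]]'; python3 -m inch '[[0.4,[0,0,10],0],[0.4,[0,0,20],0],[0.4,[0,0,25],0],[0.4,[-10,0,30],0],[0.4,[-30,0,20],0],[0.4,[-40,0,10],0],[0.4,[-50,0,10],0],[0.4,[-20,0,0],0],[0.4,[0,0,0],0]]'; python3 look.py 16 side scene wrist; python3 - <<'E'
from h import *
for c,box in(('side',(120,220,250,430)),('scene',(330,480,200,460))):
    b=cv2.imread(f'pics/{c}16.png');cv2.imwrite(f'pics/{c}16z.png',cv2.resize(b[box[0]:box[1],box[2]:box[3]],None,fx=3,fy=3,interpolation=cv2.INTER_CUBIC))
E
```

```text
time_s: 16.55
tool_pos: [0.5806, 0.2522, 0.0381]
tool_rot: [0.719, 0.695, -0.011, -0.011]
ft_force: [-0.0, 0.6, -0.5]
opening: 0.6
time_s: 17.68
tool_pos: [0.4282, 0.2526, 0.1788]
tool_rot: [0.719, 0.695, -0.006, -0.009]
ft_force: [0.5, -0.8, -0.1]
opening: 0.599
17.675 [0.4282 0.2526 0.1788] yaw 88.03 z [-0.02   0.005 -1.   ] 0.5994318976939798 [ 0.5 -0.8 -0.1]
```

View pics/side16.png

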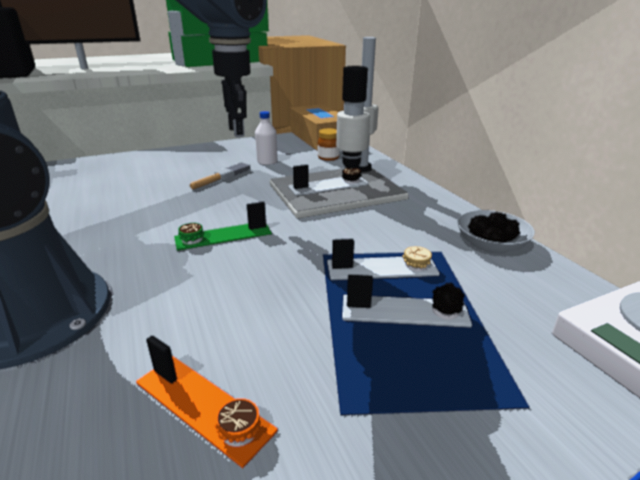

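View pics/wrist16.png

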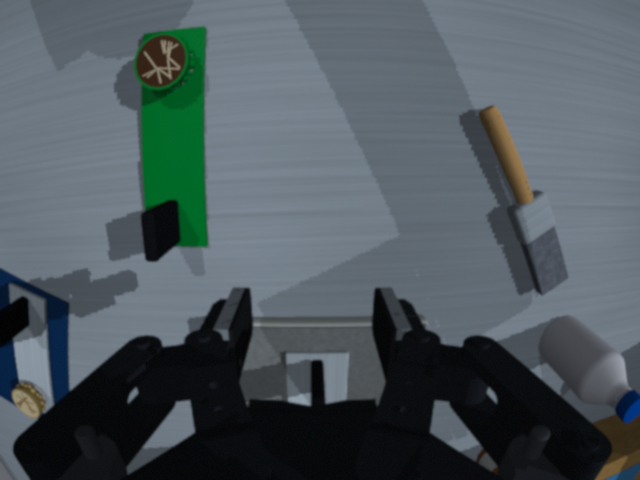

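View pics/scene16.png

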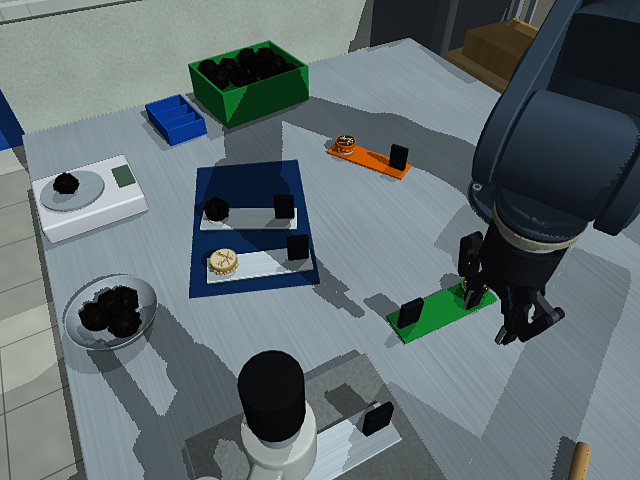

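Everything stands as intended: the carrier is on the stage (scene grip (378,418), side (300,177)) and the truffle is under the objective. One last numeric check against the stage edges, in the same cameras.

```bash
python3 - <<'E'
from h import *
b=cv2.imread('pics/scene16.png');cv2.imwrite('pics/scene16z.png',cv2.resize(b[340:480,300:460],None,fx=4.2,fy=4.2,interpolation=cv2.INTER_CUBIC))
b=cv2.imread('pics/side16.png');cv2.imwrite('pics/side16z.png',cv2.resize(b[140:220,260:420],None,fx=5,fy=5,interpolation=cv2.INTER_CUBIC))
d=load('side16');f=d['frame'];g=f.max(2)
for v in range(158,182,2):
    k=np.where(g[v,332:372]<70)[0]; print(v,(332+k.min(),332+k.max()) if len(k) else None)
E
```

```text
158 (np.int64(336), np.int64(360))
160 (np.int64(342), np.int64(360))
162 (np.int64(343), np.int64(360))
164 (np.int64(344), np.int64(370))
166 (np.int64(345), np.int64(370))
168 (np.int64(347), np.int64(371))
170 (np.int64(343), np.int64(371))
172 (np.int64(342), np.int64(371))
174 (np.int64(342), np.int64(361))
176 (np.int64(342), np.int64(360))
178 (np.int64(344), np.int64(358))
180 (np.int64(348), np.int64(356))
```

View pics/scene16z.png

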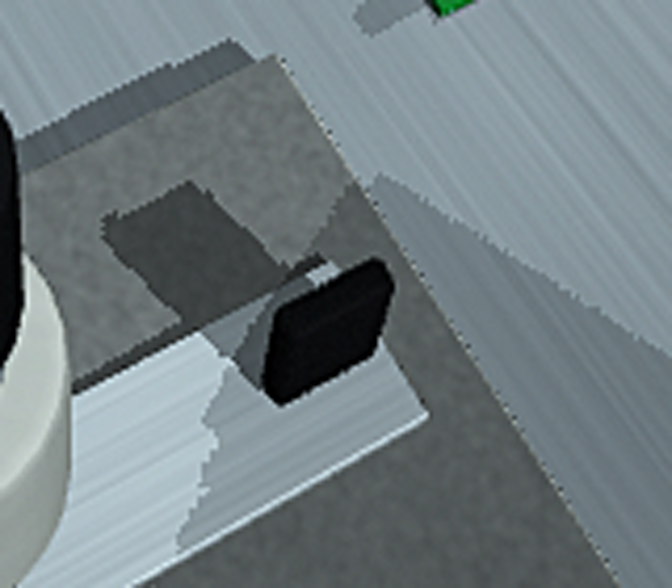

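View pics/side16z.png

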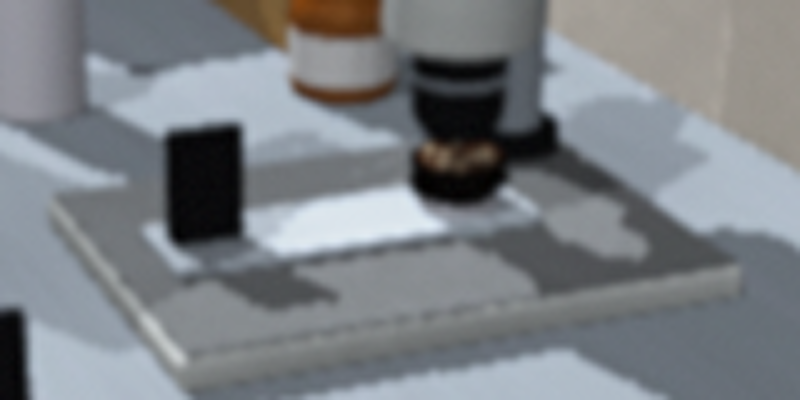

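```bash
python3 - <<'E'
from h import *
def rep(name,c,pl,st):
    # pl: plate left-near corner (+y), far point on +y edge ; st: two points right edge, two points front edge
    p=cast(c,pl,.026)[:,:2];r=cast(c,st[:2],.02)[:,:2];f=cast(c,st[2:],.02)[:,:2]
    ux=(r[1]-r[0])/np.linalg.norm(r[1]-r[0]);n=np.array([-ux[1],ux[0]]);
    uf=(f[1]-f[0])/np.linalg.norm(f[1]-f[0]);nf=np.array([uf[1],-uf[0]])
    print(name,'yaw stage R',np.degrees(np.arctan2(ux[1],ux[0])),'F',np.degrees(np.arctan2(nf[1],nf[0])))
    for q in p: print('  ',q.round(4),'from right edge',(q-r[0])@n,'from front',(q-f[0])@nf)
A=lambda u,v:(300+(u+.5)/4.2-.5,340+(v+.5)/4.2-.5)
B=lambda u,v:(260+(u+.5)/5-.5,140+(v+.5)/5-.5)
rep('scene',load('scene16'),[A(428,414),A(140,584)],[A(276,57),A(20,172),A(276,57),A(612,580)])
rep('side',load('side16'),[B(145,228),B(182,275),B(540,212)],[B(190,360),B(742,266),B(190,358),B(50,208)])
E
```

```text
scene yaw stage R -3.571381470088028 F -2.0335646297862864
   [0.5555 0.2827] from right edge 0.13785188073410912 from front 0.02495235829163657
   [0.6647 0.2803] from right edge 0.14230140706065583 from front 0.13416073364294012
side yaw stage R -1.897278319277765 F 0.3984745070441755
   [0.5593 0.2828] from right edge 0.14209911248404497 from front 0.03122907952047934
   [0.555  0.2198] from right edge 0.07902410706078371 from front 0.026512168134825164
   [0.7556 0.2215] from right edge 0.0873486690553135 from front 0.22715986251739012
```

```bash
python3 - <<'E'
from h import *
a=load('scene0')['frame'].astype(int);b=load('scene16')['frame'].astype(int)
print('bystander diff',np.abs(a-b)[192:300,190:322].max(2).__gt__(60).sum())
from station import job; print(job.close_job())
E
```

```text
bystander diff 1734
the job is handed in; nothing more can be done
None
```

```bash
python3 - <<'E'
from h import *
for n in('scene0','scene16','side0','side16'):
    P=cloud(load(n));bx=(190,190,325,300) if n[:2]=='sc' else (320,230,475,330)
    q=np.zeros(P.shape[:2],np.uint8);q[bx[1]:bx[3],bx[0]:bx[2]]=(P[...,2]>.025)[bx[1]:bx[3],bx[0]:bx[2]]
    k,L,s,c=cv2.connectedComponentsWithStats(q);print(n,[c[i].round(1).tolist() for i in range(1,k) if s[i,4]>100])
E
```

```text
scene0 [[283.7, 203.8], [215.9, 208.6], [297.6, 244.5], [223.2, 259.9]]
scene16 [[283.7, 203.7], [216.0, 208.6], [297.5, 244.5], [223.2, 259.8]]
side0 [[342.7, 250.2], [417.1, 255.2], [359.4, 287.4], [448.0, 297.9]]
side16 [[342.7, 250.2], [417.1, 255.2], [359.4, 287.4], [448.0, 297.9]]
```

I set the cut-truffle carrier on the front part of the stage, slid it straight in until the truffle was under the objective, let go, and handed the job in at about 18 s. The arm was clear of everything when I handed it in.

- **One mishap:** at set-down I pressed a little too hard (31 N at the wrist) while the handle overhung the stage's front edge, and the truffle end tipped up about 3°. I raised it, let it go flat on the stage, gripped it again and then did the slide. The slide stayed flat, with about 3.5 N at the wrist at most.
- **Centring:** in the side view the truffle spans columns 342–361 and the objective 343–360.
    - **Plate position:** its front end is 25–31 mm behind the stage's front edge (25 expected). Its sides are 138–142 mm and 79 mm from the stage's right edge (140 and 80 expected).
    - **Disagreements:** one coarse pick at the plate's far corner read 87 mm instead of 80. The plate's yaw may be off by up to about 1°.
- **Other carriers:** a raw image comparison showed changes around them, probably from shadows. Checked after hand-in by their depth shapes, both had stayed within 0.1 px in both fixed views.
- **Microscope head:** I saw no sign of contact with it in the pictures or the force readings I took.

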